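# Back the lens vise off by one notch

## Task

The lens vise is clamped too tightly on the smoky quartz test block. With a fingertip push the thumb lever of its ratchet pawl over until the pawl lies thrown back clear of the wheel, push the capstan handle to turn the ratchet wheel one notch backward so that the jaw eases open, then tip the pawl down again so that it sits home in that next notch and locks the wheel. Do not touch the quartz block, and leave the other things on the bench where they stand.

Things in the scene. Friction and masses are not known exactly. Their poses are not given: they have to be found in the camera images.
- vise: cast-iron lens vise bolted down, 240 mm long (its y), x from -68 to +127 mm, jaws 142 mm and quartz 148 mm high. Origin under the middle of its foot, z up. On its +x side: ratchet wheel and pawl in the plane x = 65 mm, capstan handle in the plane x = 110 mm, all turning about axes parallel to x. The -y jaw moves and opens toward -y. An iron cheek behind the pawl (x 43 to 55, y -118 to -46 mm) is 122 mm high
- wheel_axis (a point): centre of the steel ratchet wheel, at (65, 0, 85) mm in the vise's frame: 12 saw teeth, tip radius 46 mm, root radius 36 mm, 10 mm thick. On the same shaft, 45 mm further along +x, the four-armed capstan handle: 9 mm rods 90 degrees apart, each with a black end ball 18 mm across, centred 68 mm from the axis
- wheel (a joint): angle of wheel and capstan, rad, about the vise's +x; -0.06 to 0 at the start. Growing = backward (jaw opens): the uppermost arm moves toward the vise's -y. One notch is 0.5236. Stiff shaft: about 3 N at a ball turns it, it stays where left. The lowered pawl stops backward turning at 0; one notch later at 0.52, having dropped home from 0.40 on (pushed further before it is lowered, it lands on the next tooth). Forward stop -0.07
- top_arm (a point): centre of the black ball of the uppermost capstan arm. At wheel angle 0 the arm leans 15 degrees from upright toward the vise's +y and the ball is at (110, 18, 151) mm in the vise's frame; one notch back it leans 15 degrees toward -y
- pawl_pivot (a point): pivot of the pawl, at (65, -69, 110) mm in the vise's frame, its axis parallel to the vise's x
- pawl (a joint): angle of the pawl, rad, about the vise's +x. 0: down, nose home in a notch. Growing lifts the nose. No spring, only its weight (70 g): let go below about 0.6 it falls back onto the wheel, beyond about 0.8 it falls over to 1.48 and stays there, thrown back, on a rest pin. Lying on a tooth and not in a notch it reads up to about 0.2
- lever_tip (a point): centre of the 13 mm steel ball on the end of the pawl's thumb lever (8 mm rod), 55 mm from the pivot. Pawl down: the lever stands up from the pivot, leaning 10 degrees toward the vise's +y, to be pushed toward -y. Thrown back: it lies nearly level toward -y, top of the ball 131 mm high. A finger that has pushed it over stands between lever and blade: withdraw straight up
- pawl_nose (a point): lower corner of the pawl's nose, 59 mm from the pivot; blade 8 mm thick along x, 7 to 17 mm deep. Pawl down: at about (65, -10, 120) mm in the vise's frame, on the wheel, the pawl's top here 131 mm high. Thrown back: the blade stands up from the pivot, leaning 10 degrees toward -y, its end about 170 mm high; pushed toward +y it tips down onto the wheel
- quartz_center (a point): centre of the loose smoky quartz block, 40 x 40 x 48 mm, standing on the vise bed between cork-lined jaws; not to be touched
- quartz: the same quartz block, origin at the centre of its underside
- monocular: brass monocular tube standing on end, 48 mm wide, 130 mm high; origin under its foot; leave alone
- adapter_ring: knurled aluminium adapter ring lying flat, 63 mm across, 16 mm high; origin under its centre; leave alone
- lens_cell: lens in a flat brass cell, 48 mm across, 12 mm high; origin under its centre; leave alone
- loupe: black watchmaker's loupe, 42 mm across, 36 mm high; origin under its centre; leave alone
- blower: black rubber dust blower standing nozzle up, 54 mm across, 92 mm high; origin under its centre; leave alone
- driver: screwdriver lying on the bench, about 150 mm long; leave alone
Mind the look-alikes: they are no part of the job. Leave any yellow look-alike of the quartz alone.

How it is judged:
By the outcome, as a careful person would: the job done as asked, in the order asked, and still so for the second after the job is handed in, with the robot touching nothing.
It also fails if it takes over 59 s, if anything falls off the work surface, if the arm or the gripper's body presses on something with over 40 N, if the wrist force passes 120 N, or if a joint passes its speed limit or range.

## Robot

A 6-joint arm with a two-finger parallel gripper is mounted at the origin on the work surface. World frame = base frame: x ahead of the robot, y to its left, z up, the work surface at z = 0. Lengths are in mm, angles in rad, forces in N, time in s.
With the tool pointing down it reaches from about 275 to 775 mm from the base axis. Payload 14.6 kg.
Tool frame: the origin (TCP) lies midway between the tips of the shut fingers; the grasp point (between the pads) lies 19 mm behind it (r.grip_depth is the distance from the TCP to the grasp point, in mm); x points along the fingers, y is the direction in which the jaws open and shut, and the axes are right-handed (so a half turn about x gives the same grasp; the last joint's range is limited). The gripper opens to 85 mm and grips with 20 to 120 N. Pads are 22 mm wide; open, the fingers measure 114 mm over their backs; the gripper's body (76 mm by 85 mm) begins 54 mm behind the grasp point. The pads swing forward as they close: fully open they stand 13 mm farther back than shut.
Start: joints at [-1.433, 0.263, -0.048, 1.259, 0, 1.415], TCP at [151.527, -502.661, 194.778] pointing down, gripper open.
Joint ranges: [-2.65, 2.65], [-0.89, 1.7], [-1.18, 1.37], [-2.13, 2.11], [-1.35, 1.29], [-3.14, 3.14]. Speed limits (rad/s): [1.89, 1.89, 2.57, 2.79, 3.14, 3.14].

## Interface

Orientations are given as a rotation vector (axis times angle).
In Python, from bench import telemetry, viewer, r gives the robot as it stands.
- The arm moves only by the tool jog_arm, never from a script. Its argument "plan" is a list of rows, each a list of 2 entries, a list of its own where there are three numbers: the shift along the world's x, y, z in mm, then the turn, a rotation vector about the world's x, y, z in degrees. In form: [[[dx, dy, dz], [ax, ay, az]], ...]. A call has 1 to 12 rows; each row is the pose to reach, as a shift and turn from the pose commanded when the call began; what a row does not reach only later rows make up. A row lasts 1/12 s, in which the tool goes at most 41.7 mm and 7.16 degrees, less where a joint would pass 70% of its speed; a pose out of reach is approached as far as the arm can. A call with a gripper value outside its range is refused whole. "claw" is the finger opening in mm, from 0 to 85.4, set as the call begins (left out, the last holds). The fingers move at their own pace and stop on an object; "force" is the grip in N (left out, the last holds). Time passes only in rows, so rows that repeat a pose let the fingers close. It gives the time, the measured TCP pose, the force and the opening at its end, in the units of the state.
- telemetry.sense(): the state, without advancing time (a new reading comes with each control period).
- viewer.capture(name): name is "side" or "top"; returns the picture (384x512x3 uint8, red, green, blue); there is no depth.
- viewer.camera_params(name): a dict with "fov_y" (degrees; the focal length in pixels is half the picture's height over the tangent of half this angle, whatever the lens; pixels are square), "cx", "cy" (the principal point, pixels), "dist" ([k1, k2, p1, p2, k3] as OpenCV has them; the pictures are not rectified), "R" (3x3) and "t" (3): a world point X has camera coordinates R X + t. Camera axes: x right, y down, z forward; pixel columns grow to the right and rows downward; lengths in mm; the calibration is good to about 2 mm. A picture is of the moment at which its call begins. camera_params takes no time and is no camera call.
- r.job_done(): hands the job in, once; it reports no verdict.
The state is a dict: "clock": time; "joints": joint angles; "joint_velocities": joint speeds; "effort": joint torques, N m; "eef_pos": TCP position; "tool_rot": TCP orientation; "ft_force": force on the tool from outside, world axes, zero at the start; "torque": the same for the moment, N m; "grip_width": finger opening in mm.
Only numpy, scipy, OpenCV 4.12 (cv2) and the standard library are available. Lean on these libraries where they do the work, as an engineer would, in place of code of your own. Each camera call takes 0.05 s, during which the arm holds its last target.

## Working session

There is one attempt and no reset: what is moved stays moved. The work goes in short steps, Python scripts to look and compute and a tool call to move; the robot and the scene stay as the last step left them, time stands still between calls to the robot, and variables do not carry over. Pictures are saved under pics/ and viewed, and the job is handed in when it is done.

Besides the shell and the picture viewer there is one more tool, called after ">>>" as name(argument=value, ...) on one line, values as JSON. jog_arm: Moves the arm, as the interface text tells. Its arguments: {"type":"object","properties":{"plan":{"type":"array","items":{"type":"array"}},"claw":{"type":"number"},"force":{"type":"number"}},"required":["plan"]}

```bash
ls; mkdir -p pics; python3 - <<'E'
from bench import telemetry, viewer, r
import cv2
print(telemetry.sense())
for n in("side","top"):
    im=viewer.capture(n); cv2.imwrite(f"pics/{n}0.png",im[:,:,::-1]); 
    print(n,viewer.camera_params(n))
E
```

```text
pics
{'clock': 0.0, 'joints': array([-1.43332700e+00,  2.63499405e-01, -4.89249903e-02,  1.25938479e+00,
       -3.41193061e-06,  1.41548268e+00]), 'joint_velocities': array([-0.00080691,  0.00040684,  0.00059614,  0.00032811,  0.00094947,
        0.0001157 ]), 'effort': array([-4.08238324e-03, -6.37614441e+01,  3.84559608e+01,  1.38150519e-02,
       -2.98733212e-04,  4.37130694e-06]), 'eef_pos': array([ 151.46967338, -502.36012576,  194.34168695]), 'tool_rot': array([ 2.06455907,  0.30546751, -2.06454733]), 'ft_force': array([ 0.75525869, -0.33459492,  0.72455611]), 'torque': array([ 0.05717733, -0.02633406, -0.04511407]), 'grip_width': 85.39209598941459}
side {'fov_y': 44.41071495723651, 'cx': 248.08699065902454, 'cy': 187.00527252550097, 'dist': array([-0.15336498,  0.        ,  0.        ,  0.        ,  0.        ]), 'R': array([[-0.97365109, -0.22740191, -0.01708569],
       [-0.12323167,  0.58771225, -0.79963008],
       [ 0.19187887, -0.77645521, -0.60024979]]), 't': array([ 565.07417878,  123.58198938, 1168.08540169])}
top {'fov_y': 44.65160664910978, 'cx': 254.53923653846846, 'cy': 196.4515061862576, 'dist': array([-0.13858284,  0.        ,  0.        ,  0.        ,  0.        ]), 'R': array([[-0.01897879, -0.99950416,  0.02512435],
       [-0.98886577,  0.01505536, -0.14804667],
       [ 0.14759501, -0.02765436, -0.98866119]]), 't': array([  49.19462782,  564.86029386, 1153.14515179])}
```

View pics/side0.png

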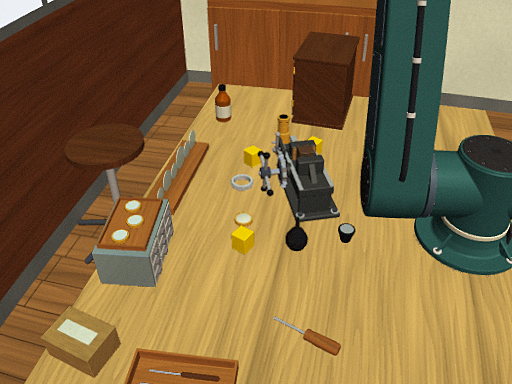

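View pics/top0.png

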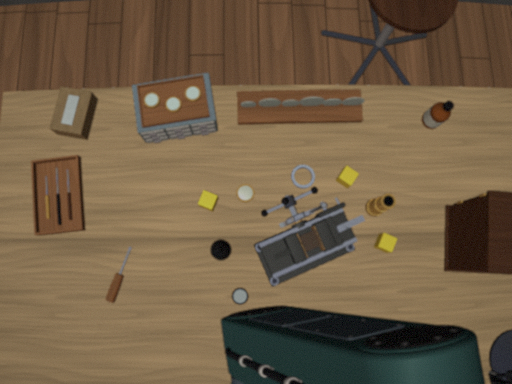

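The top view has the vise at about (305,242), with the capstan up-left of it at (290,205). Yellow cubes stand at (208,200), (347,176) and (387,242), and the quartz is between the jaws at (312,238). Next, close crops.

```bash
python3 - <<'E'
import cv2
a=cv2.imread("pics/top0.png")[165:295,235:385]; cv2.imwrite("pics/topc.png",cv2.resize(a,None,fx=5,fy=4.6*5/4.6*0.9 if 0 else 4.6,interpolation=cv2.INTER_CUBIC) if 0 else cv2.resize(a,None,fx=4.6,fy=4.6,interpolation=cv2.INTER_CUBIC))
a=cv2.imread("pics/side0.png")[105:225,225:350]; cv2.imwrite("pics/sidec.png",cv2.resize(a,None,fx=5,fy=5,interpolation=cv2.INTER_CUBIC))
E
```

```text
(no output)
```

View pics/topc.png

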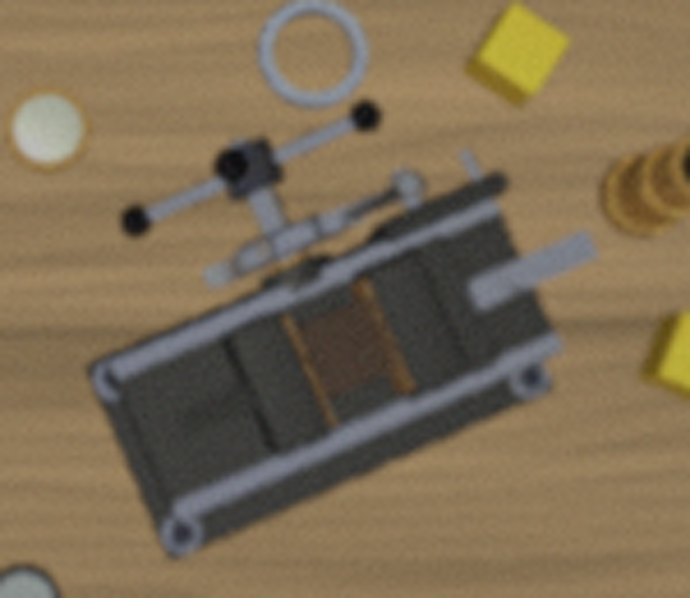

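View pics/sidec.png

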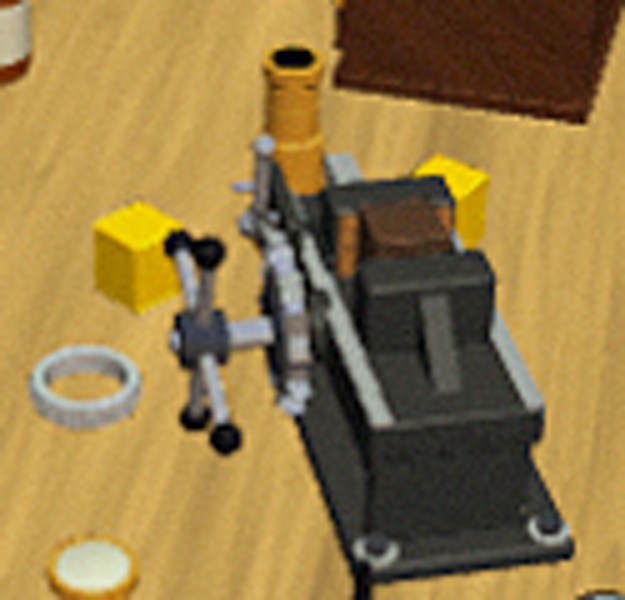

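```bash
cat > h.py <<'E'
import numpy as np, cv2
from bench import telemetry, viewer, r
def K(p): 
    f=192/np.tan(np.radians(p["fov_y"])/2); return np.array([[f,0,p["cx"]],[0,f,p["cy"]],[0,0,1.]])
def ray(n,uv):
    p=viewer.camera_params(n); q=cv2.undistortPoints(np.array([[uv]],float),K(p),p["dist"])[0,0]
    d=p["R"].T@np.array([q[0],q[1],1]); return -p["R"].T@p["t"], d
def atz(n,uv,z):
    c,d=ray(n,uv); return c+d*(z-c[2])/d[2]
def tri(a,b):
    c1,d1=ray("top",a); c2,d2=ray("side",b); A=np.stack([d1,-d2],1)
    s=np.linalg.lstsq(A,c2-c1,rcond=None)[0]; P=c1+d1*s[0];Q=c2+d2*s[1]; return (P+Q)/2,np.linalg.norm(P-Q)
def proj(n,X):
    p=viewer.camera_params(n); return cv2.projectPoints(np.atleast_2d(X).astype(float),cv2.Rodrigues(p["R"])[0],p["t"],K(p),p["dist"])[0][:,0]
def cap(name,n,box,s):
    im=viewer.capture(n)[:,:,::-1]; x0,y0,x1,y1=box; cv2.imwrite(f"pics/{name}.png",cv2.resize(im[y0:y1,x0:x1],None,fx=s,fy=s,interpolation=cv2.INTER_CUBIC)); return im
E
python3 - <<'E'
from h import *
def cen(n,u,v,w=6):
    im=cv2.imread(f"pics/{n}0.png").astype(float).sum(2)
    y0=int(v)-w;x0=int(u)-w
    p=im[y0:y0+2*w+1,x0:x0+2*w+1]; m=np.clip(150-p,0,None)
    k,l,s,c=cv2.connectedComponentsWithStats((m>0).astype('uint8'))
    i=l[w,w]; m=m*(l==i); ys,xs=np.mgrid[:2*w+1,:2*w+1]
    return np.array([x0+(m*xs).sum()/m.sum(),y0+(m*ys).sum()/m.sum()]),s[i,4]
top={k:cen("top",*v) for k,v in dict(t=(285,200),py=(264,212),my=(314,190)).items()}
side={k:cen("side",*v,5) for k,v in dict(t=(266,155),py=(270,192),my=(260,153)).items()}
print(top,side)
V=dict(t=(110,18,151),py=(110,65.7,67.4),my=(110,-65.7,102.6),L=(65,-59.4,164.2))
for k in top: print(k,tri(top[k][0],side[k][0]), atz("top",top[k][0],V[k][2]),atz("side",side[k][0],V[k][2]))
Lt=(235+407/4.6-.4,165+185/4.6-.4); Ls=(225+263/5-.4,105+147/5-.4)
print("lever",tri(Lt,Ls),atz("top",Lt,164.2),atz("side",Ls,164.2))
# pose from top plane casts
W=np.array([atz("top",top[k][0],V[k][2])[:2] for k in top]+[atz("side",side[k][0],V[k][2])[:2] for k in side]+[atz("top",Lt,164.2)[:2],atz("side",Ls,164.2)[:2]])
P=np.array([V[k][:2] for k in list(top)*2+["L","L"]],float)
a=P-P.mean(0);b=W-W.mean(0)
th=np.arctan2((a[:,0]*b[:,1]-a[:,1]*b[:,0]).sum(),(a*b).sum())
R=np.array([[np.cos(th),-np.sin(th)],[np.sin(th),np.cos(th)]]); o=W.mean(0)-R@P.mean(0)
print("yaw",np.degrees(th),"o",o); print((W-P@R.T-o).round(1))
E
```

```text
{'t': (array([285.37645688, 200.503108  ]), np.int32(39)), 'py': (array([263.89037037, 212.57111111]), np.int32(25)), 'my': (array([314.04370761, 189.79577995]), np.int32(23))} {'t': (array([265.2455723, 154.8334655]), np.int32(40)), 'py': (array([269.50727651, 192.34338184]), np.int32(29)), 'my': (array([262.03298498, 154.03919007]), np.int32(30))}
t (array([538.80800537, -28.53245779, 153.32923025]), np.float64(0.9253902904596302)) [538.66854864 -28.79950768 151.        ] [539.98438733 -32.08733486 151.        ]
py (array([519.39209457,  17.79496135,  70.58611189]), np.float64(2.179868620824103)) [520.84630147  17.74819001  67.4       ] [519.0490544   13.76119855  67.4       ]
my (array([ 566.89388611, -104.33349323,  104.82471846]), np.float64(6.851058145979161)) [ 570.70241546 -104.38112455  102.6       ] [ 564.07238353 -107.34643326  102.6       ]
lever (array([ 524.45241735, -113.68103611,  167.76836033]), np.float64(1.0735507985447845)) [ 525.44973096 -114.26618969  164.2       ] [ 524.92032742 -119.62262513  164.2       ]
yaw 21.49136126613514 o [442.28561731 -85.92197745]
[[ 0.6  0.1]
 [ 0.3  2.2]
 [ 2.   2.4]
 [ 1.9 -3.2]
 [-1.5 -1.7]
 [-4.6 -0.6]
 [ 0.9  3.1]
 [ 0.4 -2.2]]
```

```bash
python3 - <<'E'
from h import *
from scipy.spatial.transform import Rotation as Ro
s=telemetry.sense(); R=Ro.from_rotvec(s["tool_rot"]).as_matrix(); print(R.round(3), s["clock"])
th=np.radians(22); c,n=np.cos(th),np.sin(th); A=np.array([[c,-n],[n,c]])
# pose from top py/my/lever/t with yaw 22; both cameras
for yaw in(21.5,22.2):
    th=np.radians(yaw); A=np.array([[np.cos(th),-np.sin(th)],[np.sin(th),np.cos(th)]])
    for nm,w,v in [("t",(538.7,-28.8),(110,18)),("py",(520.8,17.7),(110,65.7)),("my",(570.7,-104.4),(110,-65.7)),("L",(525.4,-114.3),(65,-59.4)),("ts",(540,-32.1),(110,18)),("pys",(519,13.8),(110,65.7)),("Ls",(524.9,-119.6),(65,-59.4))]:
        print(yaw,nm,(np.array(w)-A@v).round(1))
# foot bolts, top crop
b=[(107,380),(182,533),(530,378)]
B=[atz("top",(235+u/4.6-.4,165+v/4.6-.4),8)[:2] for u,v in b]; print(B, [np.degrees(np.arctan2(*(B[1]-B[2])[::-1]))-90])
E
```

```text
[[-0.     0.289 -0.957]
 [ 0.001 -0.957 -0.289]
 [-1.    -0.001 -0.   ]] 0.1
21.5 t [443.  -85.9]
21.5 py [442.5 -83.7]
21.5 my [444.3 -83.6]
21.5 L [443.2 -82.9]
21.5 ts [444.3 -89.2]
21.5 pys [440.7 -87.6]
21.5 Ls [442.7 -88.2]
22.2 t [443.7 -87. ]
22.2 py [443.8 -84.7]
22.2 my [444.  -85.1]
22.2 L [442.8 -83.9]
22.2 ts [445.  -90.3]
22.2 pys [442.  -88.6]
22.2 Ls [442.3 -89.2]
[array([437.5790918,  32.5041741]), array([351.28473023,  -7.77446519]), array([ 433.61014125, -208.39826068])] [np.float64(22.310656966654435)]
```

>>> jog_arm(plan=[[[0, 0, 40], [0, 0, 0]], [[0, 0, 75], [0, 0, 0]], [[24, 27, 75], [0, 0, 7]], [[48, 54, 75], [0, 0, 14]], [[72, 82, 75], [0, 0, 21]], [[96, 109, 75], [0, 0, 28]], [[120, 136, 75], [0, 0, 35]], [[144, 163, 75], [0, 0, 42]], [[168, 190, 75], [0, 0, 49]], [[192, 218, 75], [0, 0, 56]], [[216, 245, 75], [0, 0, 63]], [[240, 272, 75], [0, 0, 70]]], claw=0, force=60)

```text
clock: 1.1
eef_pos: [392.3, -229.0, 269.7]
tool_rot: [1.246, 1.185, -1.246]
ft_force: [0.1, -0.4, -0.1]
grip_width: 0.3
```

>>> jog_arm(plan=[[[25, 28, 0], [0, 0, 6.5]], [[50, 56, 0], [0, 0, 13]], [[74, 84, 0], [0, 0, 19.5]], [[99, 112, 0], [0, 0, 25.4]], [[123.3, 140.2, 0], [0, 0, 25.4]], [[123.3, 140.2, -30], [0, 0, 25.4]], [[123.3, 140.2, -60], [0, 0, 25.4]], [[123.3, 140.2, -75], [0, 0, 25.4]], [[123.3, 140.2, -75], [0, 0, 25.4]]])

```text
clock: 1.85
eef_pos: [513.2, -89.6, 191.6]
tool_rot: [0.919, 1.373, -0.921]
ft_force: [-0.8, 0.9, -0.8]
grip_width: 0.2
```

```bash
python3 - <<'E'
from h import *
from scipy.spatial.transform import Rotation as Ro
s=telemetry.sense(); R=Ro.from_rotvec(s["tool_rot"]).as_matrix(); print(R.round(3), s["clock"],s["eef_pos"])
cap("t1","top",(235,165,385,295),4.6); cap("s1","side",(225,95,350,215),5)
p=s["eef_pos"]; print((proj("top",p)-[235,165])*4.6,(proj("side",p)-[225,95])*5)
E
```

```text
[[-0.005  0.926  0.378]
 [ 0.002  0.378 -0.926]
 [-1.    -0.004 -0.004]] 1.85 [513.18482176 -89.57283216 191.64149997]
[[365.41135026 201.65560677]] [[273.8836083  180.51612044]]
```

View pics/t1.png

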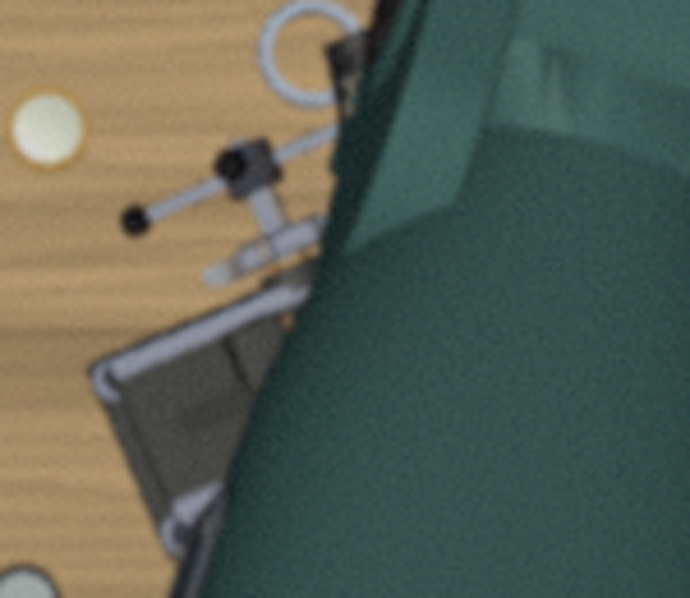

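View pics/s1.png

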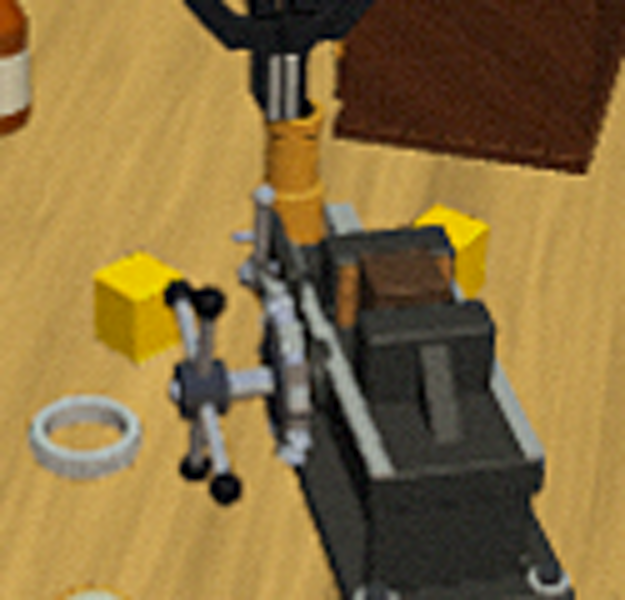

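```bash
python3 - <<'E'
from h import *
im=viewer.capture("side")[:,:,::-1]; cv2.imwrite("pics/s2f.png",im)
a=im[20:160,220:360]; cv2.imwrite("pics/s2.png",cv2.resize(a,None,fx=4.2,fy=4.2,interpolation=cv2.INTER_CUBIC))
s=telemetry.sense();p=s["eef_pos"]; print(p,(proj("side",p)-[220,20])*4.2)
print(s["clock"],s["joints"])
b=cv2.imread("pics/side0.png"); d=cv2.absdiff(b,im).sum(2); cv2.imwrite("pics/d2.png",cv2.resize((d[20:160,220:360]>60).astype('uint8')*255,None,fx=4.2,fy=4.2))
E
```

```text
[515.13394257 -90.67865078 195.82515621] [[248.41388018 459.57341232]]
2.0 [-3.30103316e-01  2.58719054e-01 -5.16209732e-02  1.25954676e+00
 -2.14131938e-05  8.53806276e-01]
```

View pics/s2.png

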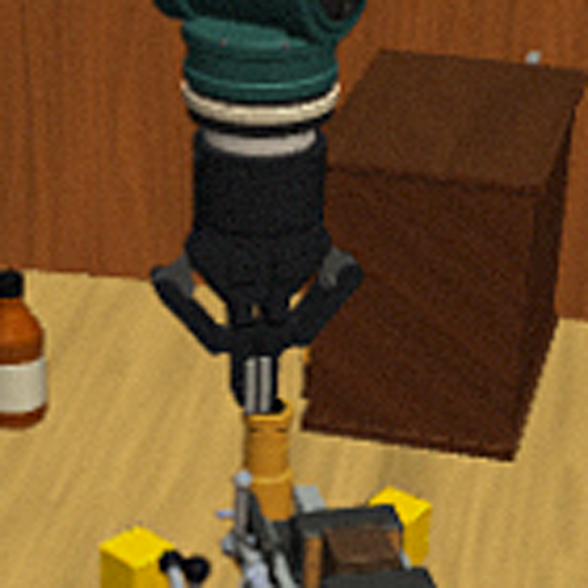

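View pics/d2.png

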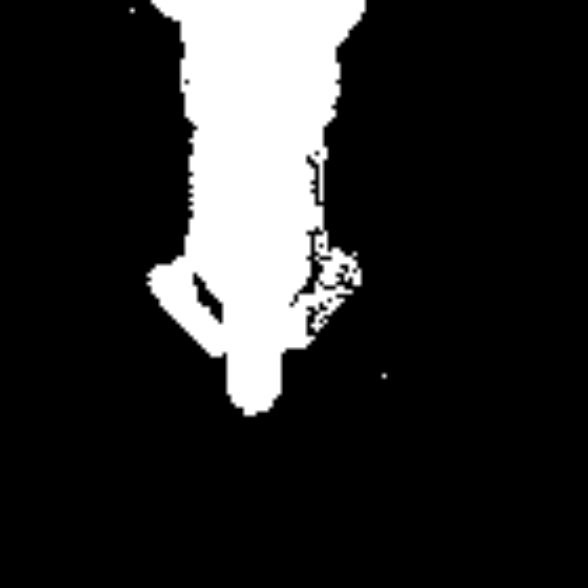

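```bash
python3 - <<'E'
from h import *
print(tri((310,174.8),(261.7,84.8)))
for n in("top","side"):
    p=viewer.camera_params(n); print(n,-p["R"].T@p["t"])
for z in (195,210,225,232,240): print(z,atz("side",(280,118.1),z))
p=np.array([515,-90.7,196])
for z in (196,210,230,240,269,290,310,330): print(z,proj("side",[515,-90.7,z]),proj("top",[515,-90.7,z]),proj("top",[515+42,-90.7+17,z]))
im=viewer.capture("top")[:,:,::-1]; a=im[100:300,235:435];cv2.imwrite("pics/t2.png",cv2.resize(a,None,fx=3,fy=3,interpolation=cv2.INTER_CUBIC))
im=np.clip(im.astype(float)*2,0,255).astype('uint8');a=im[130:290,260:420];cv2.imwrite("pics/t2.png",cv2.resize(a,None,fx=3.7,fy=3.7,interpolation=cv2.INTER_CUBIC))
E
```

```text
(array([559.31764892, -61.77857106, 331.69808416]), np.float64(7.9589373760405))
top [ 389.30619627   72.55554806 1222.45956255]
side [341.28339474 962.83429003 809.61757372]
195 [ 523.81075451 -153.07854786  195.        ]
210 [ 519.35609764 -125.84422641  210.        ]
225 [514.90144077 -98.60990497 225.        ]
232 [512.8226009  -85.90055496 232.        ]
240 [510.44678391 -71.37558352 240.        ]
196 [[279.19971003 129.36502454]] [[315.20607236 207.78126694]] [[306.95687212 189.26728227]]
210 [[279.3103734  124.65614885]] [[316.18222449 206.98970547]] [[307.81719222 188.23191829]]
230 [[279.46922113 117.82537463]] [[317.62293512 205.8212085 ]] [[309.08667782 186.70390056]]
240 [[279.5489575  114.36366311]] [[318.36455335 205.21960984]] [[309.74003141 185.91738011]]
269 [[279.78125079 104.14746415]] [[320.60016544 203.40565599]] [[311.70905104 183.5465782 ]]
290 [[279.95031853  96.58262335]] [[322.30275322 202.02375743]] [[313.20808226 181.74120709]]
310 [[280.11187511  89.2456136 ]] [[323.99442362 200.65034623]] [[314.69704645 179.94756601]]
330 [[280.27383553  81.77779591]] [[325.75900762 199.21734115]] [[316.24969997 178.07678379]]
```

View pics/t2.png

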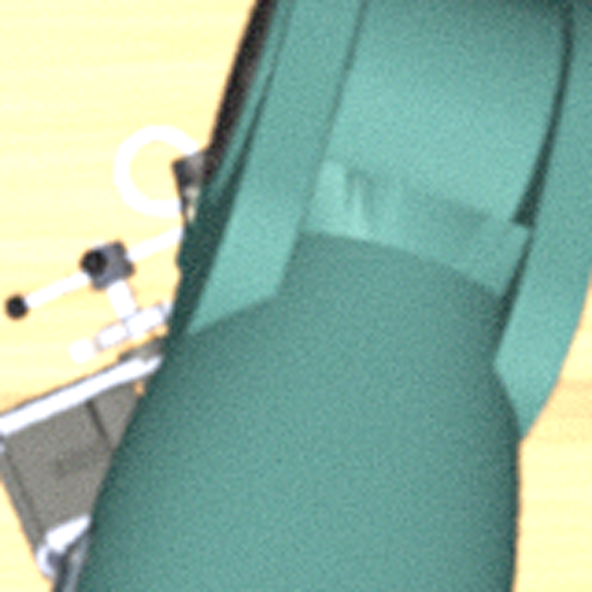

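The side view shows the shut fingertips at (280,118), but the reported TCP projects to (279,129). So the visible tip looks about 35 mm higher than reported. I'll go down to a height that is safe under either reading and compare the tip with the lever ball.

>>> jog_arm(plan=[[[0, 0, -15], [0, 0, 0]], [[0, 0, -30], [0, 0, 0]], [[0, 0, -40], [0, 0, 0]], [[0, 0, -46], [0, 0, 0]], [[0, 0, -46], [0, 0, 0]]])

```text
clock: 2.47
eef_pos: [514.8, -90.6, 148.7]
tool_rot: [0.92, 1.368, -0.92]
ft_force: [0.1, -0.6, 0.3]
grip_width: 0.2
```

```bash
python3 - <<'E'
from h import *
im=cap("s3","side",(225,75,345,195),5)
s=telemetry.sense();p=s["eef_pos"]; print(p,s["ft_force"],(proj("side",p)-[225,75])*5,s["grip_width"])
E
```

```text
[515.04958522 -90.67402104 149.37072491] [-0.63576505  0.46224105  0.65200343] [[269.07254837 348.14730789]] -0.10171318590811415
```

View pics/s3.png

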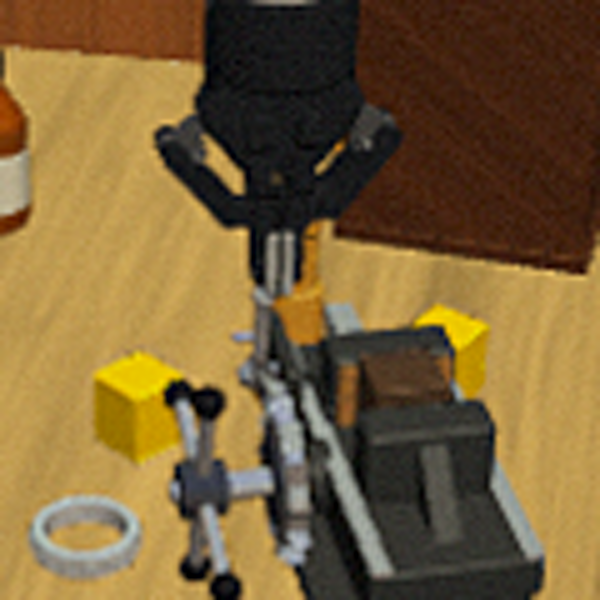

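>>> jog_arm(plan=[[[0, 0, -6], [0, 0, 0]], [[0, 0, -12], [0, 0, 0]], [[0, 0, -12], [0, 0, 0]]])

```text
clock: 2.77
eef_pos: [514.6, -90.4, 136.0]
tool_rot: [0.92, 1.369, -0.92]
ft_force: [-0.9, -0.6, -0.5]
grip_width: 0.0
```

```bash
python3 - <<'E'
from h import *
im=cap("s4","side",(245,105,305,165),10)
s=telemetry.sense();p=s["eef_pos"]; print(p,s["ft_force"],(proj("side",p)-[245,105])*10)
import numpy as np
print((proj("side",[[443.3+60.2+22.4,-87+24.6-55,164.2]])-[245,105])*10)
E
```

```text
[514.59387211 -90.38878356 136.42118293] [-0.05901933 -0.21203088  0.6823156 ] [[338.63450191 438.29293174]]
[[316.94188636 293.73728034]]
```

View pics/s4.png

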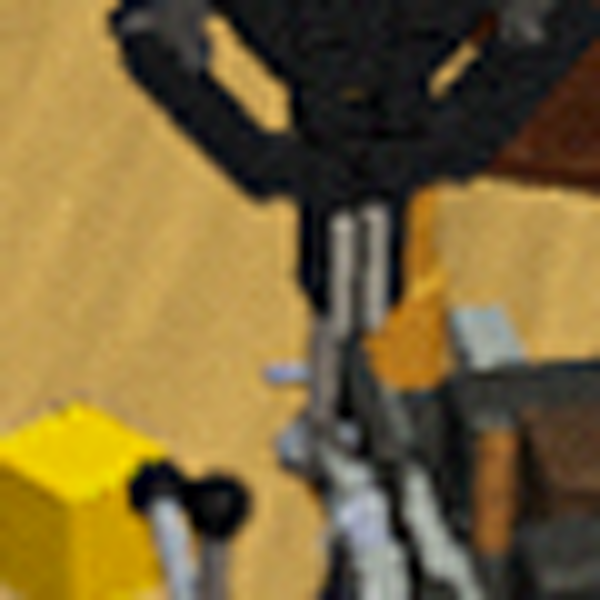

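>>> jog_arm(plan=[[[0, 0, -4], [0, 0, 0]], [[0, 0, -8], [0, 0, 0]], [[0, 0, -10], [0, 0, 0]]])

```text
clock: 3.07
eef_pos: [514.7, -90.4, 126.3]
tool_rot: [0.919, 1.368, -0.92]
ft_force: [0.8, -0.3, 0.2]
grip_width: 0.1
```

```bash
python3 - <<'E'
from h import *
im=cap("s5","side",(245,105,305,165),10)
s=telemetry.sense();p=s["eef_pos"]; print(p,s["ft_force"],(proj("side",p)-[245,105])*10)
E
```

```text
[514.53543863 -90.35960707 126.04243419] [-0.62138747  0.15861553 -0.11193464] [[338.02218929 471.0960504 ]]
```

View pics/s5.png

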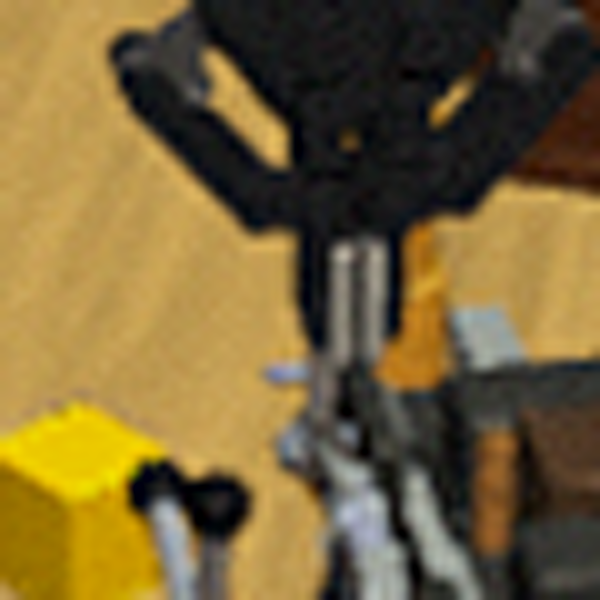

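>>> jog_arm(plan=[[[1, 0, -5], [0, 0, 0]], [[3, 1, -10], [0, 0, 0]], [[3, 1, -14], [0, 0, 0]], [[3, 1, -14], [0, 0, 0]]])

```text
clock: 3.45
eef_pos: [517.5, -89.3, 111.8]
tool_rot: [0.919, 1.369, -0.92]
ft_force: [-0.4, 0.4, 0.3]
grip_width: 0.3
```

```bash
python3 - <<'E'
from h import *
im=cap("s6","side",(245,105,305,165),10)
s=telemetry.sense();p=s["eef_pos"]; print(p,s["ft_force"],(proj("side",p)-[245,105])*10)
E
```

```text
[517.56088877 -89.29087303 112.24967773] [-0.03938526  0.29037791  0.60821031] [[325.22766011 514.977415  ]]
```

View pics/s6.png

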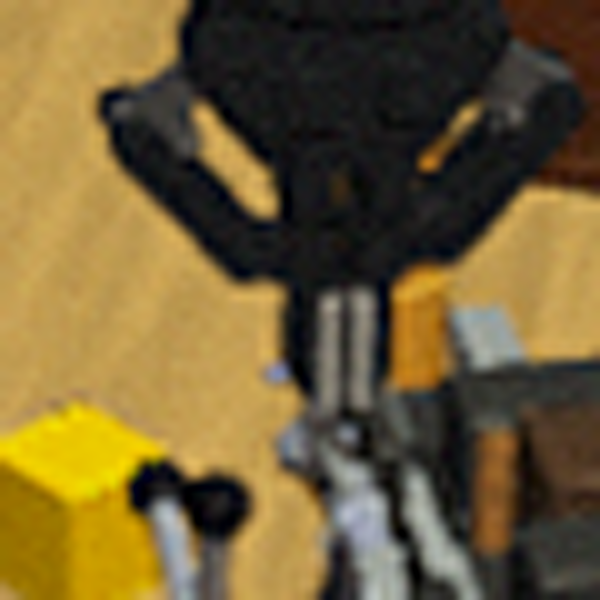

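>>> jog_arm(plan=[[[1.5, -3.7, 0], [0, 0, 0]], [[3, -7.4, 0], [0, 0, 0]], [[4.5, -11.1, 0], [0, 0, 0]], [[6, -14.8, 0], [0, 0, 0]], [[6.8, -16.7, 0], [0, 0, 0]]])

```text
clock: 3.92
eef_pos: [525.0, -106.9, 112.9]
tool_rot: [0.92, 1.367, -0.92]
ft_force: [0.7, 0.2, 0.7]
grip_width: -0.1
```

```bash
python3 - <<'E'
from h import *
im=cap("s7","side",(245,105,305,165),10)
s=telemetry.sense();p=s["eef_pos"]; print(p,s["ft_force"],(proj("side",p)-[245,105])*10)
E
```

```text
[ 524.98342397 -106.95654895  112.79395316] [ 0.10995347 -0.77491051  0.50542768] [[310.02327893 475.61866905]]
```

View pics/s7.png

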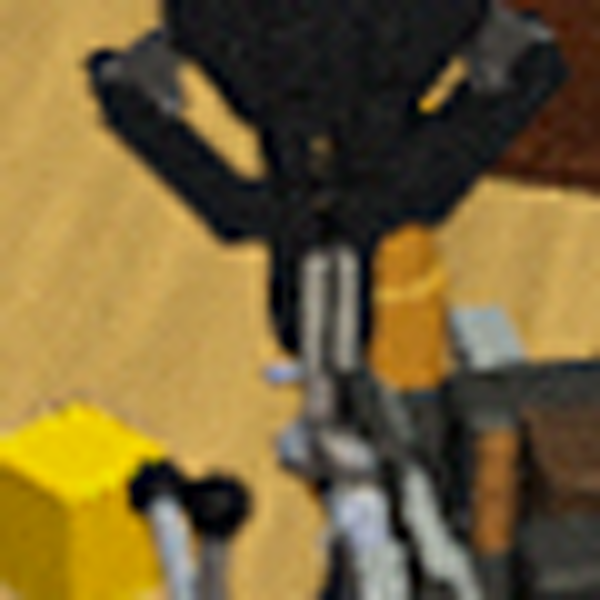

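>>> jog_arm(plan=[[[1.9, -4.6, 0], [0, 0, 0]], [[3.8, -9.3, 0], [0, 0, 0]], [[5.7, -13.9, 0], [0, 0, 0]], [[7.6, -18.5, 0], [0, 0, 0]], [[9.4, -23.2, 0], [0, 0, 0]], [[11.3, -27.8, 0], [0, 0, 0]], [[13.2, -32.4, 0], [0, 0, 0]], [[15.1, -37, 0], [0, 0, 0]], [[17, -41.7, 0], [0, 0, 0]], [[18.9, -46.3, 0], [0, 0, 0]], [[20.4, -50, 0], [0, 0, 0]], [[20.4, -50, 0], [0, 0, 0]]])

```text
clock: 4.97
eef_pos: [545.3, -156.9, 112.7]
tool_rot: [0.92, 1.367, -0.92]
ft_force: [0.2, 0.5, -0.7]
grip_width: -0.1
```

```bash
python3 - <<'E'
from h import *
im=cap("s8","side",(245,105,305,165),10)
s=telemetry.sense();p=s["eef_pos"]; print(p,s["ft_force"],(proj("side",p)-[245,105])*10)
E
```

```text
[ 545.12633435 -156.4907731   112.69900943] [ 0.36706705 -0.25117583  0.92798845] [[271.45130266 375.20528673]]
```

View pics/s8.png

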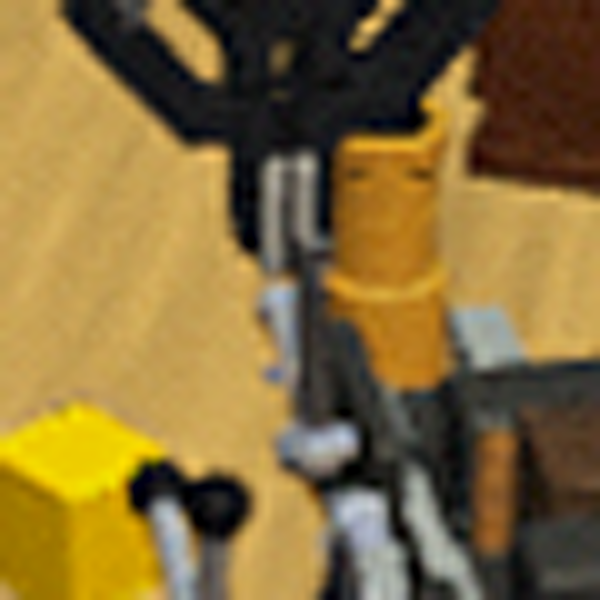

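>>> jog_arm(plan=[[[0, 0, 10], [0, 0, 0]], [[0, 0, 25], [0, 0, 0]], [[0, 0, 45], [0, 0, 0]], [[0, 0, 65], [0, 0, 0]], [[0, 0, 70], [0, 0, 0]], [[0, 0, 70], [0, 0, 0]]])

```text
clock: 5.52
eef_pos: [545.6, -156.3, 184.0]
tool_rot: [0.919, 1.365, -0.919]
ft_force: [-0.7, -0.7, 0.2]
grip_width: -0.1
```

```bash
python3 - <<'E'
from h import *
im=cap("s9","side",(245,105,305,165),10)
s=telemetry.sense();p=s["eef_pos"]; print(p,s["ft_force"],s["clock"])
def V(x,y,z,yaw=np.radians(22.2)): return [443.3+x*np.cos(yaw)-y*np.sin(yaw),-87+x*np.sin(yaw)+y*np.cos(yaw),z]
for n,v in dict(lever=(65,-122,124),noseend=(65,-76,169),pivot=(65,-69,110)).items(): print(n,(proj("side",V(*v))-[245,105])*10)
E
```

```text
[ 545.15660509 -156.0866162   182.74081918] [-0.5982764   0.17903146 -0.59817117] 5.5667
lever [[268.96225148 305.58373711]]
noseend [[304.54652145 247.74776157]]
pivot [[306.22520933 445.28033915]]
```

View pics/s9.png

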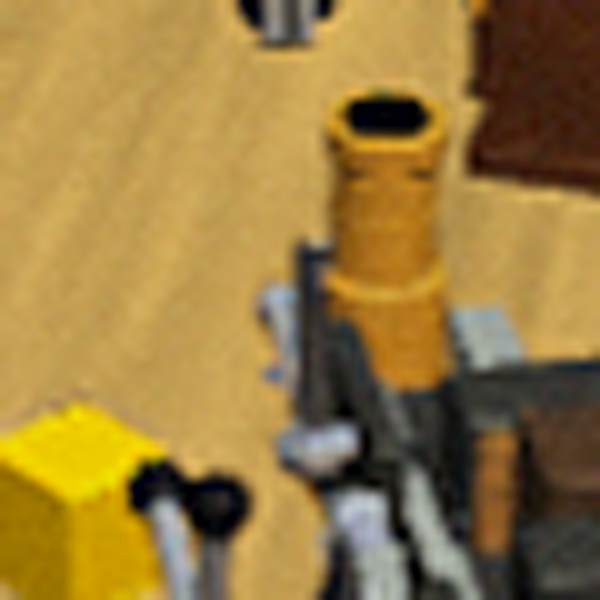

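>>> jog_arm(plan=[[[-3, 30, 10], [0, 0, 0]], [[-6, 65, 10], [0, 0, 0]], [[-10, 100, 10], [0, 0, 0]], [[-14, 135, 5], [0, 0, 0]], [[-16, 155, -10], [0, 0, 0]], [[-16, 158, -30], [0, 0, 0]], [[-16, 158, -50], [0, 0, 0]], [[-16, 158, -65], [0, 0, 0]], [[-16, 158, -71], [0, 0, 0]], [[-16, 158, -71], [0, 0, 0]]])

```text
clock: 6.4
eef_pos: [527.7, 2.1, 109.9]
tool_rot: [0.919, 1.371, -0.921]
ft_force: [0.7, 0.3, -0.9]
grip_width: -0.0
```

```bash
python3 - <<'E'
from h import *
im=cap("s10","side",(235,105,305,175),8.5)
s=telemetry.sense();p=s["eef_pos"]; print(p,s["ft_force"],s["clock"],(proj("side",p)-[235,105])*8.5)
im=cap("t10","top",(235,165,385,295),4.6)
E
```

```text
[528.38678211   1.88499675 111.1284282 ] [ 0.54087836 -0.32502774  0.21022306] 6.45 [[271.87250863 599.61257061]]
```

View pics/s10.png

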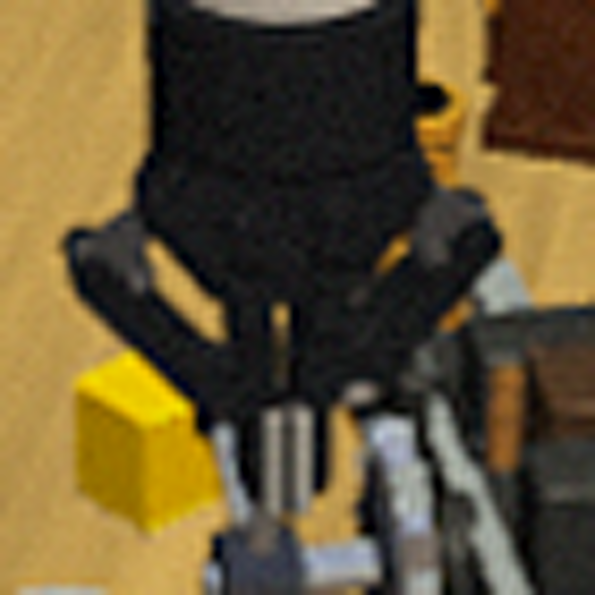

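View pics/t10.png

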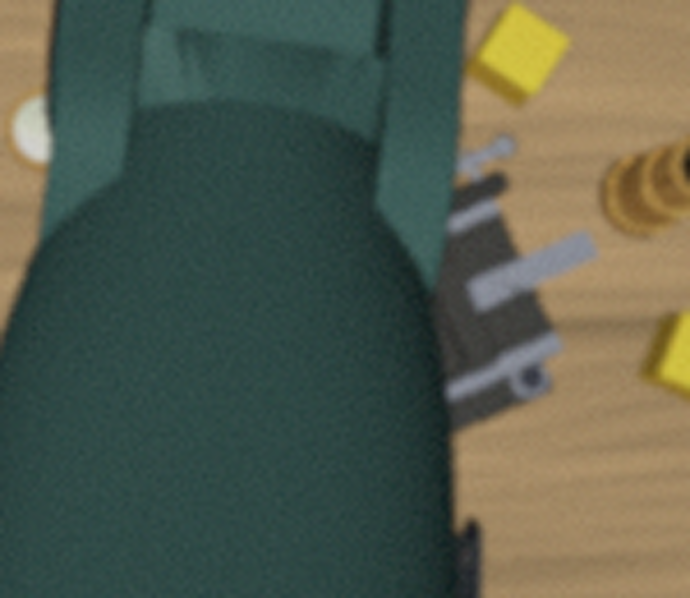

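>>> jog_arm(plan=[[[1.1, -2.8, 0], [0, 0, 0]], [[2.3, -5.6, 0], [0, 0, 0]], [[3.4, -8.3, 0], [0, 0, 0]], [[4.5, -11.1, 0], [0, 0, 0]], [[5.7, -13.9, 0], [0, 0, 0]], [[6.8, -16.7, 0], [0, 0, 0]], [[7.9, -19.4, 0], [0, 0, 0]], [[9.1, -22.2, 0], [0, 0, 0]]])

```text
clock: 7.17
eef_pos: [538.1, -20.5, 111.8]
tool_rot: [0.92, 1.368, -0.92]
ft_force: [-2.7, 3.1, 3.1]
grip_width: -0.1
```

```bash
python3 - <<'E'
from h import *
s=telemetry.sense();p=s["eef_pos"]; print(p,s["ft_force"],s["torque"],s["clock"])
im=cap("s11","side",(235,105,305,175),8.5)
E
```

```text
[538.10891261 -20.5468092  111.81651142] [-2.71646572  3.11212622  3.10563183] [ 0.60186286  0.37339679 -0.02816702] 7.1667
```

View pics/s11.png

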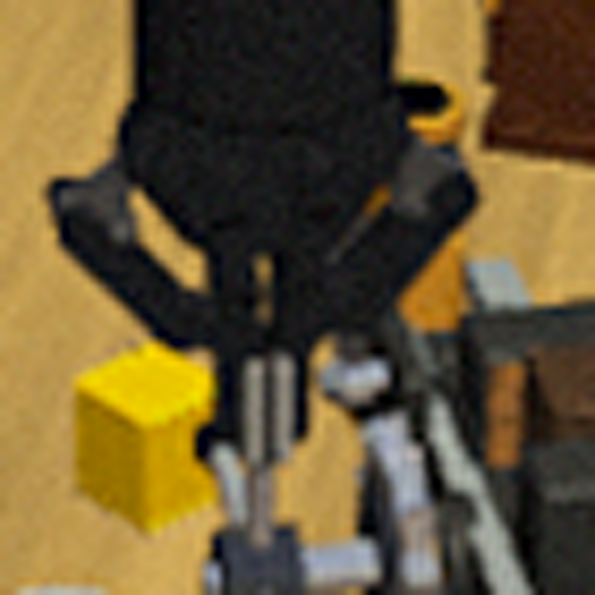

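>>> jog_arm(plan=[[[1.1, -2.8, 0], [0, 0, 0]], [[2.3, -5.6, 0], [0, 0, 0]], [[3.4, -8.3, 0], [0, 0, 0]], [[4.5, -11.1, 0], [0, 0, 0]], [[5.7, -13.9, 0], [0, 0, 0]], [[6.8, -16.7, 0], [0, 0, 0]], [[6.8, -16.7, 0], [0, 0, 0]]])

```text
clock: 7.8
eef_pos: [545.2, -37.7, 111.7]
tool_rot: [0.92, 1.367, -0.92]
ft_force: [0.3, 1.1, 0.7]
grip_width: -0.3
```

```bash
python3 - <<'E'
from h import *
s=telemetry.sense();p=s["eef_pos"]; print(p,s["ft_force"],s["torque"],s["clock"])
im=cap("s12","side",(235,120,305,210),6.6)
cv2.imwrite("pics/s12f.png",im)
def V(x,y,z,yaw=np.radians(22.2)): return [443.3+x*np.cos(yaw)-y*np.sin(yaw),-87+x*np.sin(yaw)+y*np.cos(yaw),z]
for f in (0,.35,.4,.45,.5,.55):
  o=[]
  for k in range(4):
    a=np.radians(15)-f-k*np.pi/2
    o+=list(((proj("side",V(110,68*np.sin(a),85+68*np.cos(a)))-[235,120])*6.6)[0].round(0))
  print(f,o)
E
```

```text
[545.21584468 -37.69325189 111.68810164] [0.34216297 1.0536138  0.74638405] [ 0.16878347  0.05783723 -0.02023984] 7.8
0 [np.float64(202.0), np.float64(235.0), np.float64(164.0), np.float64(225.0), np.float64(185.0), np.float64(451.0), np.float64(224.0), np.float64(480.0)]
0.35 [np.float64(191.0), np.float64(199.0), np.float64(163.0), np.float64(269.0), np.float64(195.0), np.float64(489.0), np.float64(225.0), np.float64(434.0)]
0.4 [np.float64(189.0), np.float64(195.0), np.float64(164.0), np.float64(276.0), np.float64(197.0), np.float64(493.0), np.float64(225.0), np.float64(427.0)]
0.45 [np.float64(188.0), np.float64(192.0), np.float64(164.0), np.float64(283.0), np.float64(198.0), np.float64(497.0), np.float64(225.0), np.float64(419.0)]
0.5 [np.float64(186.0), np.float64(189.0), np.float64(164.0), np.float64(291.0), np.float64(200.0), np.float64(500.0), np.float64(225.0), np.float64(411.0)]
0.55 [np.float64(184.0), np.float64(186.0), np.float64(165.0), np.float64(298.0), np.float64(201.0), np.float64(503.0), np.float64(224.0), np.float64(403.0)]
```

View pics/s12.png

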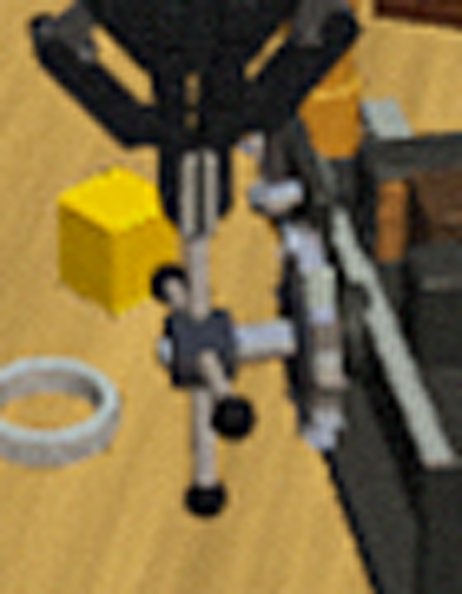

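```bash
python3 - <<'E'
from h import *
def V(x,y,z,yaw=np.radians(22.2)): return [443.3+x*np.cos(yaw)-y*np.sin(yaw),-87+x*np.sin(yaw)+y*np.cos(yaw),z]
def cen(f,u,v,w=5):
    im=cv2.imread(f).astype(float).sum(2); y0=int(round(v))-w;x0=int(round(u))-w
    m=np.clip(150-im[y0:y0+2*w+1,x0:x0+2*w+1],0,None); k,l,s,c=cv2.connectedComponentsWithStats((m>0).astype('uint8'))
    i=l[w,w]; m=m*(l==i); ys,xs=np.mgrid[:2*w+1,:2*w+1]; return np.array([x0+(m*xs).sum()/m.sum(),y0+(m*ys).sum()/m.sum()]),s[i,4]
for f,pts in (("pics/side0.png",[(270,192),(263,188)]),("pics/s12f.png",[(270.3,182.4),(265.6,195),(260,162.5)])):
    for p in pts: print(f,cen(f,*p))
for f in (-.06,0,.35,.4,.45,.5):
  o=[]
  for k in range(4):
    a=np.radians(15)-f-k*np.pi/2
    o+=list((proj("side",V(110,68*np.sin(a),85+68*np.cos(a))))[0].round(1))
  print(f,o[2:])
E
```

```text
pics/side0.png (array([269.50727651, 192.34338184]), np.int32(29))
pics/side0.png (array([263.47101016, 188.83144053]), np.int32(17))
pics/s12f.png (array([269.66208319, 183.04537642]), np.int32(31))
pics/s12f.png (array([265.59675174, 195.46264501]), np.int32(22))
pics/s12f.png (array([nan, nan]), np.int32(106))
-0.06 [np.float64(259.9), np.float64(153.1), np.float64(262.7), np.float64(187.2), np.float64(268.8), np.float64(193.6)]
0 [np.float64(259.9), np.float64(154.0), np.float64(263.0), np.float64(188.4), np.float64(268.9), np.float64(192.7)]
0.35 [np.float64(259.8), np.float64(160.7), np.float64(264.6), np.float64(194.1), np.float64(269.1), np.float64(185.8)]
0.4 [np.float64(259.8), np.float64(161.8), np.float64(264.8), np.float64(194.7), np.float64(269.1), np.float64(184.7)]
0.45 [np.float64(259.8), np.float64(162.9), np.float64(265.0), np.float64(195.3), np.float64(269.1), np.float64(183.5)]
0.5 [np.float64(259.9), np.float64(164.0), np.float64(265.2), np.float64(195.8), np.float64(269.1), np.float64(182.3)]<stdin>:6: RuntimeWarning: invalid value encountered in scalar divide
```

>>> jog_arm(plan=[[[0.5, -1.2, 0], [0, 0, 0]], [[0.9, -2.2, 0], [0, 0, 0]], [[0.9, -2.2, 0], [0, 0, 0]]])

```text
clock: 8.1
eef_pos: [545.8, -39.3, 111.7]
tool_rot: [0.92, 1.368, -0.92]
ft_force: [-0.6, 1.7, -0.3]
grip_width: -0.2
```

```bash
python3 - <<'E'
from h import *
s=telemetry.sense();print(s["eef_pos"],s["ft_force"],s["clock"])
im=viewer.capture("side")[:,:,::-1]; cv2.imwrite("pics/s13f.png",im)
def cen(im,u,v,w=5):
    im=im.astype(float).sum(2); y0=int(round(v))-w;x0=int(round(u))-w
    m=np.clip(150-im[y0:y0+2*w+1,x0:x0+2*w+1],0,None); k,l,s,c=cv2.connectedComponentsWithStats((m>0).astype('uint8'))
    i=l[w,w]; m=m*(l==i); ys,xs=np.mgrid[:2*w+1,:2*w+1]; return np.array([x0+(m*xs).sum()/m.sum(),y0+(m*ys).sum()/m.sum()]),s[i,4]
for p in [(270,182),(265.6,195)]: print(cen(im,*p))
E
```

```text
[545.8007114  -39.25098781 111.65595051] [-0.59321835  1.74066476 -0.25350197] 8.1
(array([269.63543982, 182.48586853]), np.int32(31))
(array([265.81943825, 195.55372269]), np.int32(22))
```

>>> jog_arm(plan=[[[-2, 5, 0], [0, 0, 0]], [[-4, 10, 0], [0, 0, 0]], [[-4, 10, 20], [0, 0, 0]], [[-4, 10, 50], [0, 0, 0]], [[-4, 10, 75], [0, 0, 0]], [[-4, -10, 80], [0, 0, 0]], [[-3, -45, 80], [0, 0, 0]], [[-2, -80, 80], [0, 0, 0]], [[0, -110, 80], [0, 0, 0]], [[0.2, -119.2, 80], [0, 0, 0]], [[0.2, -119.2, 70], [0, 0, 0]]])

```text
clock: 9.07
eef_pos: [546.7, -160.7, 182.8]
tool_rot: [0.921, 1.364, -0.921]
ft_force: [0.3, 0.4, -0.5]
grip_width: -0.2
```

```bash
python3 - <<'E'
from h import *
s=telemetry.sense();print(s["eef_pos"],s["ft_force"],s["clock"])
cap("s14","side",(225,75,345,195),5)
E
```

```text
[ 546.71549707 -160.69227754  182.81985566] [ 0.3244609   0.42408043 -0.50947376] 9.0667
```

View pics/s14.png

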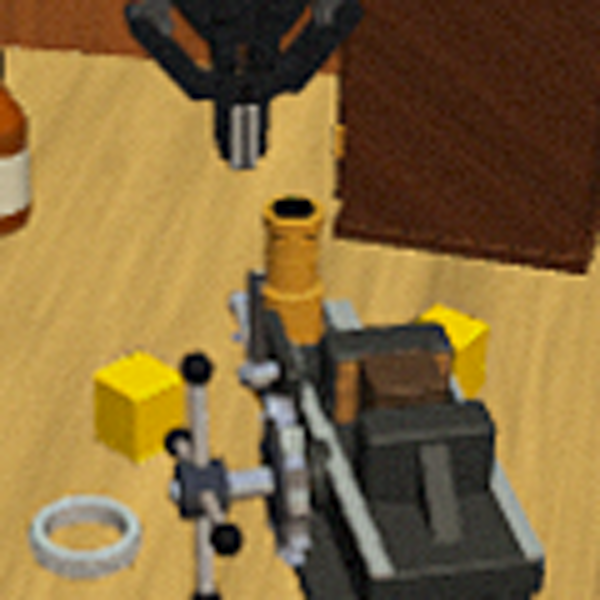

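>>> jog_arm(plan=[[[0, 0, -20], [0, 0, 0]], [[0, 0, -40], [0, 0, 0]], [[0, 0, -58], [0, 0, 0]], [[0, 0, -70], [0, 0, 0]], [[0, 0, -70], [0, 0, 0]]])

```text
clock: 9.53
eef_pos: [544.7, -156.9, 109.8]
tool_rot: [0.919, 1.372, -0.92]
ft_force: [-0.0, -0.5, -0.4]
grip_width: -0.0
```

```bash
python3 - <<'E'
from h import *
s=telemetry.sense();print(s["eef_pos"],s["ft_force"],s["clock"])
cap("s15","side",(245,105,305,165),10)
E
```

```text
[ 544.74591986 -156.93755254  109.75103814] [-4.56517198e-04 -5.45338782e-01 -4.34506355e-01] 9.5333
```

View pics/s15.png

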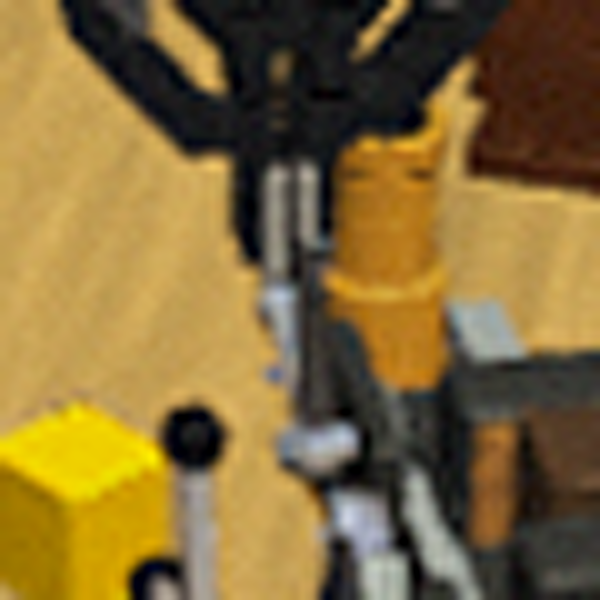

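>>> jog_arm(plan=[[[-2.3, 5.7, 0], [0, 0, 0]], [[-4.7, 11.4, 0], [0, 0, 0]], [[-7, 17.1, 0], [0, 0, 0]], [[-9.3, 22.8, 0], [0, 0, 0]], [[-11.6, 28.5, 0], [0, 0, 0]], [[-14, 34.3, 0], [0, 0, 0]], [[-16.3, 40, 0], [0, 0, 0]], [[-18.6, 45.7, 0], [0, 0, 0]], [[-21, 51.4, 0], [0, 0, 0]], [[-23.3, 57.1, 0], [0, 0, 0]], [[-25.6, 62.8, 0], [0, 0, 0]], [[-28, 68.5, 0], [0, 0, 0]]])

```text
clock: 10.58
eef_pos: [517.8, -89.4, 111.8]
tool_rot: [0.92, 1.368, -0.92]
ft_force: [-0.0, -0.2, -0.0]
grip_width: -0.2
```

```bash
python3 - <<'E'
from h import *
s=telemetry.sense();print(s["eef_pos"],s["ft_force"],s["clock"])
cap("s16","side",(245,105,305,165),10)
E
```

```text
[517.79474422 -89.41054634 111.76200362] [-0.04994478 -0.19955669 -0.01259331] 10.5833
```

View pics/s16.png

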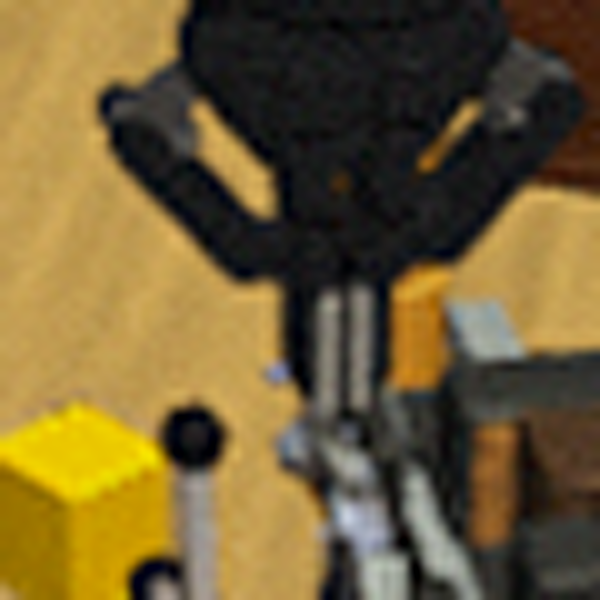

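>>> jog_arm(plan=[[[0, 0, 20], [0, 0, 0]], [[0, 0, 50], [0, 0, 0]], [[0, 0, 85], [0, 0, 0]], [[0, 0, 110], [0, 0, 0]], [[-30, -20, 115], [0, 0, 0]], [[-50, -55, 115], [0, 0, 0]], [[-65, -95, 115], [0, 0, 0]], [[-80, -135, 115], [0, 0, 0]], [[-100, -170, 115], [0, 0, 0]], [[-120, -200, 115], [0, 0, 0]], [[-140, -230, 115], [0, 0, 0]], [[-160, -260, 115], [0, 0, 0]]])

```text
clock: 11.63
eef_pos: [356.7, -351.3, 226.9]
tool_rot: [0.92, 1.367, -0.92]
ft_force: [1.3, -0.9, 0.0]
grip_width: -0.3
```

```bash
python3 - <<'E'
from h import *
s=telemetry.sense();print(s["eef_pos"],s["ft_force"],s["clock"])
im=cap("s17","side",(235,115,305,200),7); cv2.imwrite("pics/s17f.png",im)
im=cap("t17","top",(235,165,385,295),4.6); cv2.imwrite("pics/t17f.png",im)
E
```

```text
[ 356.69657191 -351.33616314  226.88618186] [ 1.30651065 -0.89348369  0.04238395] 11.6333
```

View pics/s17.png

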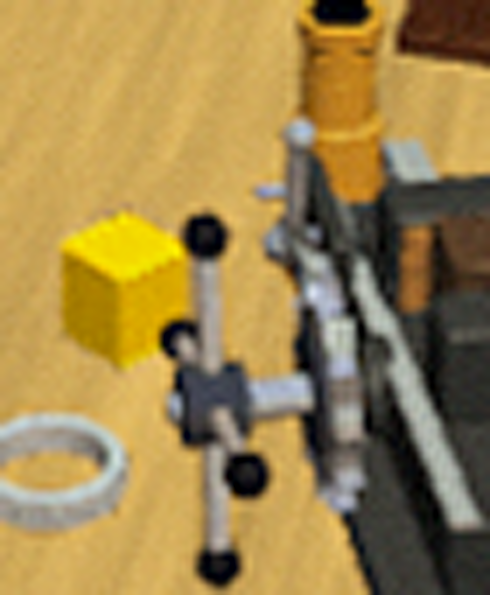

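View pics/t17.png

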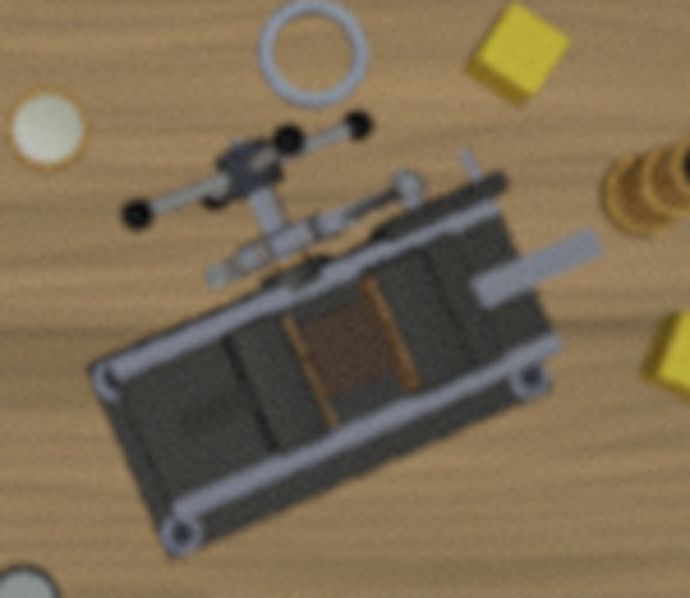

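```bash
python3 - <<'E'
from h import *
for a,b,(u,v) in (("side0","s17f",(277,134)),("top0","t17f",(323,205))):
    A=cv2.imread(f"pics/{a}.png").astype(np.float32);B=cv2.imread(f"pics/{b}.png").astype(np.float32)
    up=lambda I:cv2.resize(I[v-14:v+15,u-14:u+15],None,fx=8,fy=8,interpolation=cv2.INTER_CUBIC)
    T=up(A)[72:160,72:160]; R=cv2.matchTemplate(up(B),T,cv2.TM_CCOEFF_NORMED); _,m,_,l=cv2.minMaxLoc(R); print(a,m,(np.array(l)-72)/8)
def V(x,y,z,yaw=np.radians(22.2)): return [443.3+x*np.cos(yaw)-y*np.sin(yaw),-87+x*np.sin(yaw)+y*np.cos(yaw),z]
for q in (0,.1,.2):
    a=np.radians(10)-q; X=V(65,-69+55*np.sin(a),110+55*np.cos(a)); print(q,proj("side",X),proj("top",X))
def cen(f,u,v,w=5):
    im=cv2.imread(f).astype(float).sum(2); y0=int(round(v))-w;x0=int(round(u))-w
    m=np.clip(150-im[y0:y0+2*w+1,x0:x0+2*w+1],0,None); k,l,s,c=cv2.connectedComponentsWithStats((m>0).astype('uint8'))
    i=l[w,w]; m=m*(l==i); ys,xs=np.mgrid[:2*w+1,:2*w+1]; return np.array([x0+(m*xs).sum()/m.sum(),y0+(m*ys).sum()/m.sum()]).round(2)
print("top-view top ball",cen("pics/top0.png",285,200),cen("pics/t17f.png",297.8,195,4), "side",cen("pics/s17f.png",264.4,148.6),cen("pics/s17f.png",270,183),cen("pics/s17f.png",266,195.6))
for f in (-.06,0,.4,.45,.5,.55):
    a=np.radians(15)-f; X=V(110,68*np.sin(a),85+68*np.cos(a)); print(f,proj("top",X),proj("side",X))
E
```

```text
side0 0.9960160851478577 [0. 0.]
top0 0.9953004121780396 [0. 0.]
0 [[276.68335796 134.36812693]] [[324.45109418 204.58353691]]
0.1 [[276.2704235  133.13766847]] [[326.63872412 203.62030433]]
0.2 [[275.85357239 132.08300008]] [[328.79865312 202.68220809]]
top-view top ball [285.38 200.5 ] [297.18 194.88] side [263.88 148.35] [269.63 182.48] [265.86 195.61]
-0.06 [[283.93388731 201.31732148]] [[265.87040554 156.82156144]]
0 [[285.51349689 200.59353977]] [[265.5864934  155.61530394]]
0.4 [[296.15996496 195.98421053]] [[263.65171929 149.51759964]]
0.45 [[297.44446207 195.46060827]] [[263.41502059 149.02000733]]
0.5 [[298.70583416 194.95401249]] [[263.18160275 148.58526291]]
0.55 [[299.94044235 194.46586451]] [[262.9520626  148.21404498]]
```

```bash
python3 - <<'E'
from h import *
for a,b in(("side0","s17f"),("top0","t17f")):
    d=(cv2.absdiff(cv2.imread(f"pics/{a}.png"),cv2.imread(f"pics/{b}.png")).sum(2)>90).astype('uint8')
    k,l,s,c=cv2.connectedComponentsWithStats(d); print(a,[tuple(x) for x in s[1:] if x[4]>6])
r.job_done(); print(telemetry.sense()["clock"])
E
```

```text
side0 [(np.int32(338), np.int32(0), np.int32(39), np.int32(75), np.int32(1459)), (np.int32(385), np.int32(0), np.int32(42), np.int32(89), np.int32(1399)), (np.int32(434), np.int32(0), np.int32(63), np.int32(209), np.int32(4493)), (np.int32(420), np.int32(24), np.int32(3), np.int32(8), np.int32(17)), (np.int32(343), np.int32(41), np.int32(8), np.int32(16), np.int32(40)), (np.int32(349), np.int32(48), np.int32(6), np.int32(5), np.int32(12)), (np.int32(347), np.int32(59), np.int32(7), np.int32(14), np.int32(63)), (np.int32(381), np.int32(82), np.int32(26), np.int32(44), np.int32(317)), (np.int32(371), np.int32(89), np.int32(48), np.int32(119), np.int32(1309)), (np.int32(360), np.int32(95), np.int32(64), np.int32(162), np.int32(2241)), (np.int32(458), np.int32(97), np.int32(10), np.int32(6), np.int32(19)), (np.int32(381), np.int32(124), np.int32(9), np.int32(9), np.int32(24)), (np.int32(396), np.int32(131), np.int32(3), np.int32(8), np.int32(12)), (np.int32(298), np.int32(139), np.int32(15), np.int32(3), np.int32(20)), (np.int32(405), np.int32(138), np.int32(3), np.int32(6), np.int32(10)
[... 2833 characters left out ...]
.int32(11)), (np.int32(394), np.int32(350), np.int32(59), np.int32(34), np.int32(785)), (np.int32(239), np.int32(355), np.int32(12), np.int32(12), np.int32(61)), (np.int32(242), np.int32(361), np.int32(19), np.int32(14), np.int32(114)), (np.int32(259), np.int32(365), np.int32(28), np.int32(19), np.int32(221)), (np.int32(421), np.int32(367), np.int32(23), np.int32(17), np.int32(127)), (np.int32(491), np.int32(373), np.int32(21), np.int32(11), np.int32(114)), (np.int32(285), np.int32(377), np.int32(14), np.int32(7), np.int32(44)), (np.int32(291), np.int32(381), np.int32(9), np.int32(3), np.int32(18))]
the job is handed in; nothing more can be done
the job is handed in; nothing more can be done
```

The job is done and handed in at about 12 s of the 59 s. With the shut fingertips I threw the pawl back, pushed the top capstan arm one notch backward, and tipped the pawl down into the next notch. I then withdrew clear of everything.

**Last checks:**
- **Pawl:** the lever ball shows 0 px shift from its starting place in both views, so the pawl is home.
- **Wheel:** it reads about 0.45–0.49 rad, past the 0.40 at which the pawl drops home and just short of the 0.52 stop. I did not push it against the lowered pawl to test the lock.
- **Other things:** comparing before and after pictures, the changes beside the arm were the capstan and small ones at the moving jaw. The quartz looked unmoved and was not approached, and the bench items in view stayed put. The highest force I read was about 5 N.

**One disagreement:** in the side camera the fingertips appeared about 35 mm higher than the reported TCP. I went by the camera and lowered in small steps. At a reported height of 112 mm there was no contact above the blade, whose top is near 127 mm there, which agrees with the camera.

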